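# Put the splitting machine back to forward

### The arm

A 6-joint arm with a two-finger parallel gripper is mounted at the origin on the work surface. World frame = base frame: x ahead of the robot, y to its left, z up, the work surface at z = 0. Lengths are in m, angles in rad, forces in N, time in s.
With the tool pointing down it reaches from about 0.35 to 0.85 m from the base axis. Payload 8.1 kg.
Tool frame: the origin (TCP) lies midway between the tips of the shut fingers; the grasp point (between the pads) lies 19 mm behind it; z points along the fingers, y is the direction in which the jaws open and shut (so a half turn about z gives the same grasp; the last joint's range is limited). The gripper opens to 93 mm and grips with 3 to 60 N. Pads are 15 mm wide; open, the fingers measure 128 mm over their backs; the gripper's body (75 mm by 188 mm) begins 65 mm behind the grasp point.
Start: joints at [-1.401, 0.13, 1.488, -0, 1.523, -0.085], TCP at [0.151, -0.581, 0.183] pointing down, gripper open.
Joint ranges: [-2.96, 2.96], [-0.89, 2.26], [0.02, 2.5], [-1.34, 4.48], [0, 2.73], [-2.66, 2.66]. Speed limits (rad/s): [2.39, 2.39, 2.79, 3.14, 3.14, 3.14].

### API

Orientations are given as a rotation vector (axis times angle).
In Python, from plant import robot gives the robot as it stands. The module is installed in compiled form; this text tells all that it offers.
- The arm moves only by the shell command python3 -m pendant 'ROWS' [FORCE]. ROWS is JSON, a list of rows, each an object with "translation": the shift along the tool's x, y, z in mm, a list of three; "twist": the turn, a rotation vector about the tool's x, y, z in rad, a list of three; "grip": the opening, from -1 (shut) to 1 (fully open). A call has exactly 10 rows; each row shifts and turns the pose as measured when the row begins, along the tool's axes as they then stand; what a row does not reach is not made up. A row lasts 1/10 s, in which the tool goes at most 50 mm and 8.59 degrees, less where a joint would pass 70% of its speed; a pose out of reach is approached as far as the arm can. A call is refused whole if a number of a shift passes 50 or a number of a turn 0.15, either way. A call with a gripper value outside its range is refused whole. The fingers move at their own pace and stop on an object; FORCE is the grip in N (left out, the last holds). Time passes only in rows, so rows that do not move let the fingers close, or fill a call up. It gives the time, the measured TCP pose, the force and the opening at its end, in the units of the state.
- robot.read_state(): the state, without advancing time (a new reading comes with each control period).
- robot.read_camera(name): name is "side" or "top"; returns (picture, depth): 480x640x3 uint8, red, green, blue; 480x640 float32, m along the optical axis (not along the pixel's ray), 0 where there is no reading.
- robot.camera_info(name): a dict with "vertical_fov" (degrees; the focal length in pixels is half the picture's height over the tangent of half this angle, whatever the lens; pixels are square), "cx", "cy" (the principal point, pixels), "cam_to_world" (4x4, takes a point from camera to world coordinates). Camera axes: x right, y up, looking along -z (the intrinsics and any distortion apply to the point x, -y, -z); pixel columns grow to the right and rows downward; lengths in m; the calibration is good to about 2 mm. A picture is of the moment at which its call begins. camera_info takes no time and is no camera call.
- robot.close_job(): hands the job in, once; it reports no verdict.
The state is a dict: "t": time; "q": joint angles; "dq": joint speeds; "joint_torque": joint torques, N m; "tool_pos": TCP position; "orientation": TCP orientation; "force": force on the tool from outside, world axes, zero at the start; "wrist_torque": the same for the moment, N m; "opening": finger opening in m.
Only numpy, scipy, OpenCV 4.12 (cv2) and the standard library are available. Lean on these libraries where they do the work, as an engineer would, in place of code of your own. Each camera call takes 0.05 s, during which the arm holds its last target. There are 200 camera calls.

### The job

The leather splitting machine was left in reverse after a jam. Turn the bar handle of its reversing switch from reverse (the single short mark) to off (the dot at the top) and let it rest there for at least two seconds while the rollers run down; then press the handle in until it bottoms to free its latch, turn it on to forward (the double mark) until it clicks home, and let go of it. Do not force the handle against the latch; leave the round knob on the other console, the tin and the screwdriver as they are.

Things in the scene. Friction and masses are not known exactly. Their poses are not given: they have to be found in the camera images.
- switchbox: Grey wedge-shaped steel console of the reversing switch, bolted to the bench: 150 mm wide (y), 195 mm front to rear (x from -80 to +115), low front edge 45 mm high, flat ridge at the rear 137 mm high. Its sloping face stands 30 degrees from level and looks up and to the console's -x. Origin on the bench, 91 mm under the face's centre. Place and yaw vary; the two consoles may change sides.
- dial (a point): Centre of the reversing switch's round aluminium dial plate (124 mm across, 1.5 mm thick) on the sloping face. x up the slope, y to the left along the face as seen from the front, z out of the face: the handle's turning axis. Marks at 52 mm radius: a dot at the top (off), one short stroke 72 degrees round to the left (reverse), two parallel strokes 72 degrees round to the right (forward).
- selector_grip (a point): Black plastic bar handle of the reversing switch: point on its turning axis 34 mm out from the face, the height to grip. x along the bar to its pointer end, z out of the face. The bar is 14 mm wide from 34 mm behind the axis to 18 mm ahead of it; its top is 46 mm and its underside 18 mm off the face, with a 14 mm thick stem below. It moves with the handle, also when pressed in.
- pointer_tip (a point): Tip of the handle's pointer, 46 mm from the turning axis and 28 mm out from the face. The pointer end narrows from 14 to 10 (18 to 36 mm ahead of the axis) and then 6 mm; it has a white line on top.
- selector (a joint): Turn of the bar handle, rad: -1.25 reverse, 0 off (bar straight up the slope), +1.25 forward; positive is clockwise seen facing the dial. A spring cam pulls it into each of these detents; up to about 0.3 Nm carries it over the humps half-way. End stops at -1.32 and 1.32. From reverse to off it turns freely; 0.12 rad past off the latch blocks it unless it is pressed in.
- plunge (a joint): How far the bar handle is pressed in along its axis towards the face, m: 0 out (it springs back by itself), 0.008 fully in at a hard stop. The spring takes 5 N to start and 12 N at the stop. The latch is free from 0.0055 on; keep pressing while turning until past 0.55 rad, after which the handle may come out again.
- latch: The latch, hidden inside the console under the dial (origin at the dial's centre): steel gates on which keys of the handle's shaft bear, about 55 mm from the axis, when it is turned past off without being pressed in far enough. It stops the handle dead, which is felt as a sharp rise of the turning torque; it bears a light nudge (up to about 1.5 Nm) but must not be forced.
- knob_rim (a point): Point on the rim of the round black knob (52 mm across, 26 mm high; the point is 24 mm from its axis) at the middle of the sloping face of the other console, which has the same shape as the first; not to be turned.
- waxtin_mid (a point): Centre, half-way up, of a loose steel tin, 62 mm across and 58 mm high, standing between the consoles; to be left alone.
- screwdriver: A loose screwdriver 180 mm long lying flat on the bench in front of the consoles, roughly across (along y), handle under 35 mm thick; to be left alone.

How it is judged:
By the outcome, as a careful person would: the job done as asked, in the order asked, and still so for the second after the job is handed in, with the robot touching nothing.
It also fails if it takes over 58 s, if anything falls off the work surface, if the arm or the gripper's body presses on something with over 40 N, if the wrist force passes 120 N, or if a joint passes its speed limit or range.

## Working session

There is one attempt and no reset: what is moved stays moved. The work goes in short steps, Python scripts to look and compute and a shell command to move; the robot and the scene stay as the last step left them, time stands still between calls to the robot, and variables do not carry over. Pictures are saved under pics/ and viewed, about 8 in all and at most 12, crops included, and the job is handed in when it is done.

```bash
mkdir -p pics; cat > h.py <<'E'
import numpy as np, cv2
from plant import robot
from scipy.spatial.transform import Rotation as R
def snap(name,fn):
    p,d=robot.read_camera(name); cv2.imwrite(f'pics/{fn}.png',p[:,:,::-1]); np.save(f'pics/{fn}.npy',d); return p,d
def world(name,d,uv,z=None):
    i=robot.camera_info(name); f=240/np.tan(np.radians(i['vertical_fov'])/2); M=np.array(i['cam_to_world'])
    out=[]
    for u,v in uv:
        zz=d[int(round(v)),int(round(u))]
        c=np.array([(u-i['cx'])/f*zz,-(v-i['cy'])/f*zz,-zz,1]); out.append((M@c)[:3])
    return np.array(out)
def cloud(name,d):
    i=robot.camera_info(name); f=240/np.tan(np.radians(i['vertical_fov'])/2); M=np.array(i['cam_to_world'])
    v,u=np.mgrid[:480,:640]
    c=np.stack([(u-i['cx'])/f*d,-(v-i['cy'])/f*d,-d,np.ones_like(d)],-1)
    return (c@M.T)[...,:3]
E
python3 - <<'E'
from h import *
np.set_printoptions(precision=4,suppress=True)
s=robot.read_state();print(s)
for n in('top','side'):
    snap(n,n+'0');print(robot.camera_info(n))
E
```

```text
{'t': 0.0, 'q': array([-1.4014,  0.1311,  1.4893, -0.    ,  1.523 , -0.0854]), 'dq': array([ 0.0012, -0.0004,  0.0002,  0.0017,  0.0001, -0.001 ]), 'joint_torque': array([ -0.0008, -55.9845, -49.1764,   0.0767,   0.0354,  -0.0002]), 'tool_pos': array([ 0.1512, -0.58  ,  0.182 ]), 'orientation': array([-3.1144, -0.3989,  0.0001]), 'force': array([-0.7698,  0.235 , -0.4906]), 'wrist_torque': array([ 0.0264,  0.0113, -0.0191]), 'opening': 0.09330808124829583}
{'vertical_fov': 50.39206679151587, 'cx': 333.150921434099, 'cy': 240.05119769652728, 'cam_to_world': array([[-0.0083,  0.9941, -0.1085,  0.4332],
       [-1.    , -0.0083,  0.0007, -0.0082],
       [-0.0002,  0.1085,  0.9941,  0.8146],
       [ 0.    ,  0.    ,  0.    ,  1.    ]])}
{'vertical_fov': 51.35571287677716, 'cx': 320.7241287869293, 'cy': 231.9555113463625, 'cam_to_world': array([[-0.9897,  0.0883, -0.1129,  0.4445],
       [-0.1433, -0.6283,  0.7647,  0.6653],
       [-0.0034,  0.7729,  0.6345,  0.6691],
       [ 0.    ,  0.    ,  0.    ,  1.    ]])}
```

View pics/top0.png

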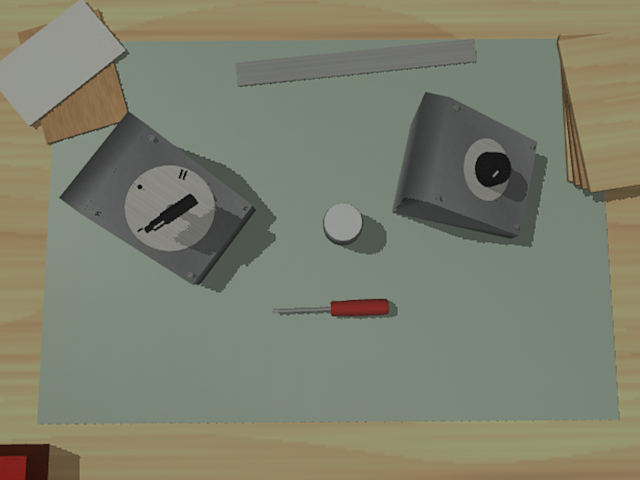

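View pics/side0.png

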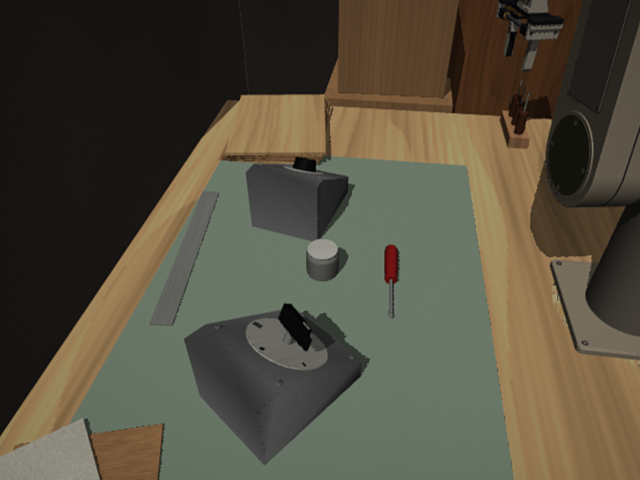

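Top view: switch console at left, dial centre about (170,208), off dot (140,187), forward strokes (183,174), and the bar from (197,200) to its pointer (140,230), in reverse. The tin is at (343,222), the screwdriver at (335,308) and the knob console at right.

```bash
cat > m.py <<'E'
from h import *
np.set_printoptions(precision=4,suppress=True)
for n,(cu,cv_,r) in (('top',(170,208,75)),('side',(287,343,80))):
    p=cv2.imread(f'pics/{n}0.png').astype(int); d=np.load(f'pics/{n}0.npy'); C=cloud(n,d)
    v,u=np.mgrid[:480,:640]; m=(np.hypot(u-cu,v-cv_)<r)&(d>0)
    P=C[m]; rng=np.random.default_rng(0); best=(0,)
    for _ in range(600):
        a=P[rng.choice(len(P),3,False)]; nn=np.cross(a[1]-a[0],a[2]-a[0]); 
        if np.linalg.norm(nn)<1e-6: continue
        nn/=np.linalg.norm(nn); nn*=np.sign(nn[2])
        if not .75<nn[2]<.95: continue
        k=abs((P-a[0])@nn)<.002
        if k.sum()>best[0]: best=(k.sum(),k)
    Q=P[best[1]]; c=Q.mean(0); nn=np.linalg.svd(Q-c,full_matrices=False)[2][2]; nn*=np.sign(nn[2])
    h=(C-c)@nn
    x=np.array([-nn[0],-nn[1],0]); x=np.array([0,0,1])-nn*nn[2]; x/=np.linalg.norm(x); y=np.cross(nn,x)
    # dial: bright on plane
    on=m&(abs(h)<.004)
    g=p.sum(-1)/3
    thr=cv2.threshold(g[on].astype(np.uint8),0,255,cv2.THRESH_OTSU)[0]
    D=(on&(g>thr)).astype(np.uint8); 
    nl,lab,st,ce=cv2.connectedComponentsWithStats(D); k=1+np.argmax(st[1:,4]); pts=np.argwhere(lab==k)
    W=C[lab==k]; X=(W-c)@x; Y=(W-c)@y
    hull=cv2.convexHull(np.stack([X,Y],1).astype(np.float32))
    (a,b),rr=cv2.minEnclosingCircle(hull)
    dc=c+a*x+b*y
    print(n,best[0],'normal',nn,'tilt',np.degrees(np.arccos(nn[2])),'yaw',np.degrees(np.arctan2(x[1],x[0])),'thr',thr,'R',rr,'dial',dc)
    E_=cv2.fitEllipse(hull*1000); print(' ell',E_)
    # handle points
    hm=m&(h>.015)&(h<.06)&(np.linalg.norm(C-dc,axis=-1)<.08)
    H=C[hm]; hx=(H-dc)@x; hy=(H-dc)@y; hz=(H-dc)@nn
    t=hz>.040
    print(' handle n',hm.sum(),'h max',np.percentile(hz,[5,50,95]),'top centroid',hx[t].mean(),hy[t].mean())
    q=np.stack([hx[t],hy[t]],1);e=np.linalg.svd(q-q.mean(0))[2][0] if t.sum()<5000 else 0
    pr=(q-q.mean(0))@e; print(' dir',np.degrees(np.arctan2(e[1],e[0])),pr.min(),pr.max(), 'axis offset from centre', np.cross(e,-q.mean(0)))
    o=np.array([.0,0,0]); print(' bar end pts', q.mean(0)+e*pr.min(), q.mean(0)+e*pr.max())
    # rectified view
    f=240/np.tan(np.radians(robot.camera_info(n)['vertical_fov'])/2); i=robot.camera_info(n); M=np.linalg.inv(i['cam_to_world'])
    gx,gy=np.meshgrid(np.linspace(.08,-.08,320),np.linspace(.08,-.08,320),indexing='ij')
    Wd=dc+gx[...,None]*x+gy[...,None]*y; cc=np.concatenate([Wd,np.ones_like(gx)[...,None]],-1)@M.T
    mu=(i['cx']-cc[...,0]/cc[...,2]*f).astype(np.float32); mv=(i['cy']+cc[...,1]/cc[...,2]*f).astype(np.float32)
    cv2.imwrite(f'pics/rect_{n}.png',cv2.resize(cv2.remap(cv2.imread(f'pics/{n}0.png'),mu,mv,cv2.INTER_CUBIC),(400,400)))
a=cv2.imread('pics/rect_top.png');b=cv2.imread('pics/rect_side.png')
for q in(a,b): cv2.circle(q,(200,200),155,(0,0,255),1);cv2.drawMarker(q,(200,200),(0,255,0))
cv2.imwrite('pics/rect.png',np.hstack([a,b]))
E
python3 m.py
```

```text
top 10389 normal [-0.2983 -0.4029  0.8653] tilt 30.083743362399623 yaw 53.4849191459262 thr 109.0 R 0.06246119737625122 dial [0.5597 0.2243 0.0911]
 ell ((-2.908653736114502, 0.1250147819519043), (122.73446655273438, 124.08860778808594), 5.975973129272461)
 handle n 711 h max [0.0242 0.0443 0.0469] top centroid -0.00017970398490064164 -0.0008446533254849729
 dir 71.76733273392844 -0.03321112871573136 0.03655786777913523 axis offset from centre 9.359043834533665e-05
 bar end pts [-0.0106 -0.0324] [0.0113 0.0339]
side 6183 normal [-0.2926 -0.3985  0.8692] tilt 29.629556987053373 yaw 53.71674189669532 thr 81.0 R 0.06321878731250763 dial [0.561  0.2253 0.0945]
 ell ((-10.858291625976562, -0.5572064518928528), (122.38896179199219, 126.70329284667969), 127.3636245727539)
 handle n 869 h max [0.0198 0.035  0.0456] top centroid 0.0007186021496946998 0.002401160799701364
 dir 72.53248145024223 -0.03654587831908651 0.03260819826397998 axis offset from centre -3.5279183573395565e-05
 bar end pts [-0.0103 -0.0325] [0.0105 0.0335]m.py:35: DeprecationWarning: Arrays of 2-dimensional vectors are deprecated. Use arrays of 3-dimensional vectors instead. (deprecated in NumPy 2.0)
  pr=(q-q.mean(0))@e; print(' dir',np.degrees(np.arctan2(e[1],e[0])),pr.min(),pr.max(), 'axis offset from centre', np.cross(e,-q.mean(0)))
```

Both cameras agree to 3 mm: dial about (0.560, 0.225, 0.092), yaw 53.6°, tilt 30°, bar at 72° (reverse). Next I check the wrist range for the two possible grasps and plan the transit.

```bash
cat >> h.py <<'E'
np.set_printoptions(precision=4,suppress=True)
yaw=np.radians(53.6); tl=np.radians(30)
D=np.array([.5602,.2247,.0922])
n=np.array([-np.sin(tl)*np.cos(yaw),-np.sin(tl)*np.sin(yaw),np.cos(tl)])
X=np.array([np.cos(tl)*np.cos(yaw),np.cos(tl)*np.sin(yaw),np.sin(tl)]); Y=np.cross(n,X)
def tool(a,flip):   # handle angle a (clockwise +) ; tool z=-n, tool y across bar
    b=np.cos(-a)*X+np.sin(-a)*Y
    if flip: b=-b
    z=-n; return np.stack([b,np.cross(z,b),z],1)
def rows(pos,Rt,N):
    s=robot.read_state(); p=s['tool_pos']; Rc=R.from_rotvec(s['orientation']); w=(Rc.inv()*R.from_matrix(Rt)).as_rotvec()/N
    print('t',s['t'],'twist/row',w,'dist',np.linalg.norm(pos-p))
    dp=(np.array(pos)-p)/N
    for k in range(N): print(np.round((Rc*R.from_rotvec(w*k)).inv().apply(dp)*1000,1).tolist())
def stat():
    s=robot.read_state(); Rc=R.from_rotvec(s['orientation']).as_matrix()
    b=Rc[:,0]; a=-np.degrees(np.arctan2(b@Y,b@X)); F=Rc.T@s['force']; T=Rc.T@s['wrist_torque']
    e=s['tool_pos']-D
    print(f"t {s['t']:.2f} q",s['q'],'tcp in dial mm',np.round(1000*np.array([e@X,e@Y,e@n]),1),'z err deg %.2f'%np.degrees(np.arccos(min(1,-Rc[:,2]@n))),'handle ang(x) deg %.1f'%a,'toolF',F.round(1),'toolT',T.round(2),'open %.4f'%s['opening'])
E
python3 - <<'E'
from h import *
def fk(q): 
    return R.from_euler('ZYZYZ',[q[0],q[1]+q[2],q[3],q[4],q[5]])*R.from_euler('z',np.pi/2)
s=robot.read_state(); print((fk(s['q']).inv()*R.from_rotvec(s['orientation'])).magnitude())
for q23 in(1.4,1.7,2.0):
  for q1 in(.25,.4):
   for fl in(0,1):
    o=[]
    for a in(-1.25,0,1.25):
        M=(R.from_euler('ZY',[q1,q23]).inv()*R.from_matrix(tool(a,fl))*R.from_euler('z',-np.pi/2)).as_euler('ZYZ'); o+=[M.round(2).tolist()]
    print(q23,q1,fl,o)
E
```

```text
Traceback (most recent call last):
  File "scipy/spatial/transform/_rotation.pyx", line 1413, in scipy.spatial.transform._rotation.Rotation.from_euler
ValueError: Expected axis specification to be a non-empty string of upto 3 characters, got ZYZYZ
```

```bash
python3 - <<'E'
from h import *
def fk(q): 
    return R.from_euler('ZY',[q[0],q[1]+q[2]])*R.from_euler('ZYZ',q[3:])*R.from_euler('z',np.pi/2)
s=robot.read_state(); print((fk(s['q']).inv()*R.from_rotvec(s['orientation'])).magnitude())
for q23 in(1.4,1.7,2.0):
  for q1 in(.25,.4):
   for fl in(0,1):
    o=[]
    for a in(-1.25,0,1.25):
        M=(R.from_euler('ZY',[q1,q23]).inv()*R.from_matrix(tool(a,fl))*R.from_euler('z',-np.pi/2)).as_euler('ZYZ'); o+=[M.round(2).tolist()]
    print(q23,q1,fl,o)
for fl in (0,1): print(fl); rows(np.array([.40,.0,.36]),tool(-1.25,fl),20)
print('mid->pre', [ (tool(-1.25,f).T@(D+.11*n-np.array([.40,0,.36]))*1000).round(1) for f in (0,1)])
E
```

```text
7.066964443823374e-16
1.4 0.25 0 [[0.33, 1.33, -0.38], [0.33, 1.33, 0.87], [0.33, 1.33, 2.12]]
1.4 0.25 1 [[0.33, 1.33, 2.77], [0.33, 1.33, -2.27], [0.33, 1.33, -1.02]]
1.4 0.4 0 [[0.27, 1.29, -0.23], [0.27, 1.29, 1.02], [0.27, 1.29, 2.27]]
1.4 0.4 1 [[0.27, 1.29, 2.91], [0.27, 1.29, -2.12], [0.27, 1.29, -0.87]]
1.7 0.25 0 [[0.37, 1.05, -0.49], [0.37, 1.05, 0.76], [0.37, 1.05, 2.01]]
1.7 0.25 1 [[0.37, 1.05, 2.65], [0.37, 1.05, -2.38], [0.37, 1.05, -1.13]]
1.7 0.4 0 [[0.31, 1.0, -0.32], [0.31, 1.0, 0.93], [0.31, 1.0, 2.18]]
1.7 0.4 1 [[0.31, 1.0, 2.82], [0.31, 1.0, -2.21], [0.31, 1.0, -0.96]]
2.0 0.25 0 [[0.47, 0.78, -0.64], [0.47, 0.78, 0.61], [0.47, 0.78, 1.86]]
2.0 0.25 1 [[0.47, 0.78, 2.5], [0.47, 0.78, -2.53], [0.47, 0.78, -1.28]]
2.0 0.4 0 [[0.4, 0.72, -0.46], [0.4, 0.72, 0.79], [0.4, 0.72, 2.04]]
2.0 0.4 1 [[0.4, 0.72, 2.68], [0.4, 0.72, -2.35], [0.4, 0.72, -1.1]]
0
t 0.1 twist/row [-0.0087  0.0293 -0.094 ] dist 0.6557748485542929
[19.4, -24.9, -8.9]
[21.9, -22.9, -8.5]
[24.2, -20.7, -8.0]
[26.2, -18.3, -7.4]
[28.0, -15.6, -6.7]
[29.5, -12.9, -6.0]
[30.8, -10.0, -5.2]
[31.7, -7.0, -4.4]
[32.4, -4.0, -3.5]
[32.7, -0.9, -2.6]
[32.7, 2.2, -1.6]
[32.4, 5.3, -0.6]
[31.7, 8.3, 0.4]
[30.8, 11.2, 1.4]
[29.5, 14.1, 2.4]
[28.0, 16.7, 3.4]
[26.2, 19.3, 4.3]
[24.1, 21.6, 5.2]
[21.8, 23.7, 6.1]
[19.3, 25.6, 6.9]
1
t 0.1 twist/row [0.0266 0.0079 0.0591] dist 0.6557748485542929
[19.4, -24.9, -8.9]
[17.9, -26.3, -8.0]
[16.4, -27.5, -7.2]
[14.8, -28.6, -6.3]
[13.1, -29.6, -5.4]
[11.4, -30.4, -4.5]
[9.6, -31.1, -3.6]
[7.7, -31.7, -2.7]
[5.9, -32.2, -1.8]
[4.0, -32.5, -0.9]
[2.0, -32.7, -0.0]
[0.1, -32.8, 0.9]
[-1.8, -32.7, 1.7]
[-3.8, -32.5, 2.6]
[-5.7, -32.1, 3.4]
[-7.6, -31.6, 4.2]
[-9.5, -31.0, 5.0]
[-11.4, -30.2, 5.7]
[-13.2, -29.3, 6.4]
[-14.9, -28.3, 7.0]
mid->pre [array([ 37.3,  98.3, 259.9]), array([-37.3, -98.3, 259.9])]
```

```bash
python3 -m pendant '[{"translation":[19,-25,-18],"twist":[-0.009,0.029,-0.094],"grip":1},{"translation":[22,-23,-16],"twist":[-0.009,0.029,-0.094],"grip":1},{"translation":[24,-21,-15],"twist":[-0.009,0.029,-0.094],"grip":1},{"translation":[26,-18,-12],"twist":[-0.009,0.029,-0.094],"grip":1},{"translation":[28,-16,-9],"twist":[-0.009,0.029,-0.094],"grip":1},{"translation":[30,-13,-6],"twist":[-0.009,0.029,-0.094],"grip":1},{"translation":[31,-10,-5],"twist":[-0.009,0.029,-0.094],"grip":1},{"translation":[32,-7,-4],"twist":[-0.009,0.029,-0.094],"grip":1},{"translation":[32,-4,-3],"twist":[-0.009,0.029,-0.094],"grip":1},{"translation":[33,-1,-3],"twist":[-0.009,0.029,-0.094],"grip":1}]'
python3 - <<'E'
from h import *
stat(); rows(np.array([.40,.02,.34]),tool(-1.25,0),10)
E
```

```text
t: 1.1
tool_pos: [0.2719, -0.2749, 0.2986]
orientation: [2.501, 1.775, 0.469]
force: [-0.1, -0.4, -0.9]
opening: 0.0931
t 1.10 q [-1.257  -0.5307  1.8898  0.3117  1.8254 -0.8482] tcp in dial mm [-393.2  -64.4  465.4] z err deg 15.90 handle ang(x) deg -18.7 toolF [-0.6 -0.2  0.8] toolT [ 0.01 -0.14 -0.06] open 0.0931
t 1.1 twist/row [-0.0084  0.0275 -0.091 ] dist 0.32414805876589364
[32.1, 2.4, 3.6]
[31.7, 5.3, 4.6]
[30.9, 8.1, 5.5]
[29.9, 10.8, 6.4]
[28.6, 13.4, 7.3]
[27.0, 15.9, 8.2]
[25.3, 18.2, 9.0]
[23.2, 20.3, 9.9]
[21.0, 22.3, 10.7]
[18.6, 24.0, 11.4]
```

```bash
python3 -m pendant '[{"translation":[34,2,4],"twist":[-0.008,0.027,-0.091],"grip":1},{"translation":[33,5,5],"twist":[-0.008,0.027,-0.091],"grip":1},{"translation":[32,8,6],"twist":[-0.008,0.027,-0.091],"grip":1},{"translation":[31,11,7],"twist":[-0.008,0.027,-0.091],"grip":1},{"translation":[29,14,8],"twist":[-0.008,0.027,-0.091],"grip":1},{"translation":[28,16,8],"twist":[-0.008,0.027,-0.091],"grip":1},{"translation":[26,19,9],"twist":[-0.008,0.027,-0.091],"grip":1},{"translation":[24,21,10],"twist":[-0.008,0.027,-0.091],"grip":1},{"translation":[22,23,11],"twist":[-0.008,0.027,-0.091],"grip":1},{"translation":[19,25,12],"twist":[-0.008,0.027,-0.091],"grip":1}]'
python3 - <<'E'
from h import *
stat(); rows(D+.11*n,tool(-1.25,0),10)
E
```

```text
t: 2.1
tool_pos: [0.4007, 0.0463, 0.3401]
orientation: [1.314, 2.649, 0.782]
force: [-0.3, -0.2, 0.0]
opening: 0.0926
t 2.10 q [-0.5777 -0.7277  1.9996  0.5398  1.8075 -1.0815] tcp in dial mm [-82.4  22.5 333.9] z err deg 0.42 handle ang(x) deg -73.5 toolF [ 0.1 -0.3 -0.2] toolT [ 0.14 -0.16 -0.04] open 0.0926
t 2.1 twist/row [-0.0002 -0.0007  0.0033] dist 0.23958750123618971
[0.0, 8.6, 22.4]
[0.1, 8.6, 22.4]
[0.1, 8.6, 22.4]
[0.2, 8.6, 22.4]
[0.2, 8.6, 22.4]
[0.2, 8.6, 22.4]
[0.3, 8.6, 22.4]
[0.3, 8.5, 22.4]
[0.4, 8.5, 22.4]
[0.4, 8.5, 22.4]
```

```bash
python3 -m pendant '[{"translation":[0,9,23],"twist":[0,-0.001,0.003],"grip":1},{"translation":[0,9,23],"twist":[0,-0.001,0.003],"grip":1},{"translation":[0,9,23],"twist":[0,-0.001,0.003],"grip":1},{"translation":[0,9,23],"twist":[0,-0.001,0.003],"grip":1},{"translation":[0,9,23],"twist":[0,-0.001,0.003],"grip":1},{"translation":[0,9,23],"twist":[0,-0.001,0.003],"grip":1},{"translation":[0,9,23],"twist":[0,-0.001,0.003],"grip":1},{"translation":[0,9,23],"twist":[0,-0.001,0.003],"grip":1},{"translation":[0,9,22],"twist":[0,-0.001,0.003],"grip":1},{"translation":[0,9,20],"twist":[0,-0.001,0.003],"grip":1}]'
python3 - <<'E'
from h import *
stat(); rows(D+.016*n,tool(-1.25,0),10); snap('side','side1'); snap('top','top1')
a=cv2.imread('pics/side1.png')[200:430,170:420];b=cv2.imread('pics/top1.png')[90:320,50:300]
cv2.imwrite('pics/c1.png',cv2.resize(np.hstack([a,b]),None,fx=1.6,fy=1.6))
E
```

```text
t: 3.1
tool_pos: [0.5351, 0.1911, 0.1805]
orientation: [1.346, 2.633, 0.775]
force: [-0.2, -0.6, 0.0]
opening: 0.0929
t 3.10 q [-0.0601 -0.3662  2.0501  0.4634  1.1948 -0.8008] tcp in dial mm [ 7.8  0.3 97.4] z err deg 0.26 handle ang(x) deg -72.3 toolF [-0.4 -0.4 -0.3] toolT [ 0.13 -0.15 -0.05] open 0.0929
t 3.1 twist/row [-0.0004  0.0002  0.0011] dist 0.0817749054671398
[-0.2, -0.7, 8.1]
[-0.2, -0.7, 8.1]
[-0.2, -0.7, 8.1]
[-0.3, -0.7, 8.1]
[-0.3, -0.7, 8.1]
[-0.3, -0.7, 8.1]
[-0.3, -0.7, 8.1]
[-0.3, -0.7, 8.1]
[-0.3, -0.7, 8.1]
[-0.3, -0.7, 8.1]
```

View pics/c1.png

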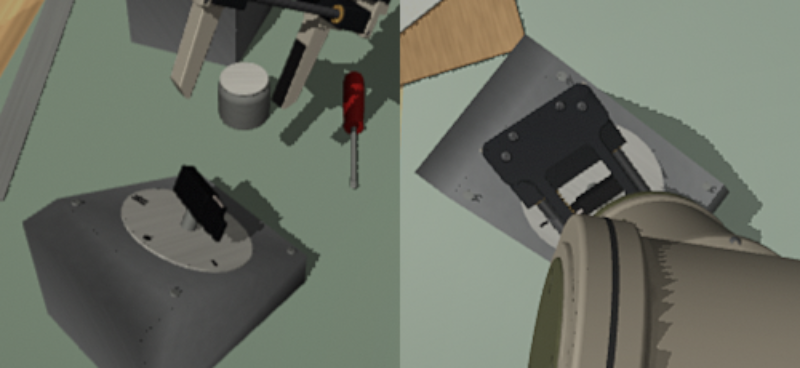

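The side crop shows the open fingers above the bar (about (205,205)), one on each side of it and clear of the tin (243,95). The top crop shows the bar between the fingers. I descend.

```bash
python3 -m pendant '[{"translation":[0,-2,8],"twist":[0,0,0.001],"grip":1},{"translation":[0,-2,8],"twist":[0,0,0.001],"grip":1},{"translation":[-0.5,-2,8],"twist":[0,0,0.001],"grip":1},{"translation":[-0.5,-1,8],"twist":[0,0,0.001],"grip":1},{"translation":[-0.5,0,8],"twist":[0,0,0.001],"grip":1},{"translation":[-0.5,0,8],"twist":[0,0,0.001],"grip":1},{"translation":[-0.5,0,8],"twist":[0,0,0.001],"grip":1},{"translation":[0,0,8],"twist":[0,0,0.001],"grip":1},{"translation":[0,0,8],"twist":[0,0,0.001],"grip":1},{"translation":[0,0,8],"twist":[0,0,0.001],"grip":1}]'
python3 - <<'E'
from h import *
stat(); rows(D+.015*n,tool(-1.25,0),1); snap('side','side2')
cv2.imwrite('pics/c2.png',cv2.resize(cv2.imread('pics/side2.png')[230:430,170:420],None,fx=2.5,fy=2.5))
E
```

```text
t: 4.2
tool_pos: [0.5556, 0.2182, 0.1021]
orientation: [1.362, 2.628, 0.776]
force: [-0.6, 0.0, 0.2]
opening: 0.0929
t 4.20 q [ 0.0056 -0.214   2.0762  0.4886  1.007  -0.8167] tcp in dial mm [-1.9 -0.2 12.6] z err deg 0.28 handle ang(x) deg -71.6 toolF [ 0.4 -0.3 -0.4] toolT [ 0.13 -0.17 -0.08] open 0.0929
t 4.2 twist/row [-0.0041  0.0027  0.    ] dist 0.003123573321660386
[0.8, 1.8, -2.5]
```

View pics/c2.png

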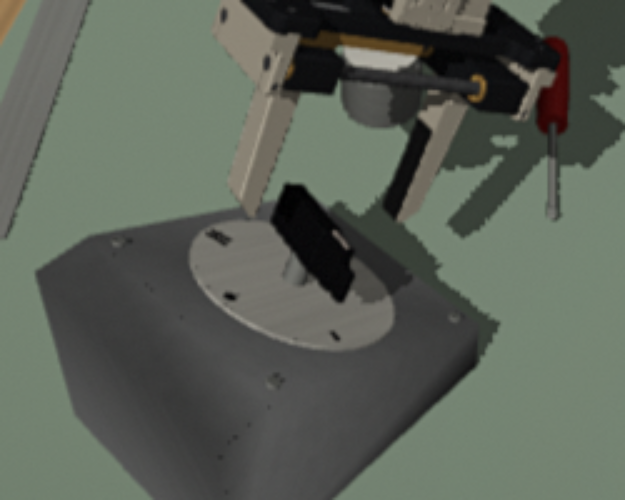

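The fingertips (245,212) and (400,215) look higher or farther out than I expected for this pose. I check by projection and depth before closing.

```bash
python3 - <<'E'
from h import *
s=robot.read_state(); Rc=R.from_rotvec(s['orientation']).as_matrix(); T=s['tool_pos']
i=robot.camera_info('side'); f=240/np.tan(np.radians(i['vertical_fov'])/2); M=np.linalg.inv(i['cam_to_world'])
def crop(P): c=M@np.append(P,1); return ((i['cx']-c[0]/c[2]*f-170)*2.5,(i['cy']+c[1]/c[2]*f-230)*2.5)
for nm,P in (('tcp',T),('tip+y',T+.047*Rc[:,1]),('tip-y',T-.047*Rc[:,1]),('dial',D),('grip',D+.034*n),('ptr',D+.028*n+.046*tool(-1.25,0)[:,0]),('dot',D+.052*X)): print(nm,np.round(crop(P)))
d=np.load('pics/side2.npy')
for c in((247,200),(255,170),(395,205),(410,180),(345,290),(292,190),(335,335),(232,296)):
    u,v=170+c[0]/2.5,230+c[1]/2.5; W=world('side',d,[(u,v)])[0]; e=W-D
    print(c,W,'dial',np.round(1000*np.array([e@X,e@Y,e@n]),1),'tool',np.round(1000*Rc.T@(W-T),1))
E
```

```text
tcp [301. 265.]
tip+y [229. 264.]
tip-y [368. 266.]
dial [291. 282.]
grip [311. 232.]
ptr [345. 289.]
dot [227. 299.]
(247, 200) [0.5783 0.2338 0.1692] dial [54.2 -9.2 57.6] tool [  8.8  56.9 -46.6]
(255, 170) [0.5745 0.2267 0.1853] dial [ 55.3 -10.3  75.6] tool [  8.   58.2 -64.6]
(395, 205) [0.5056 0.1829 0.1197] dial [-43.4  19.1  56.9] tool [  4.8 -44.7 -45.3]
(410, 180) [0.4979 0.1755 0.1342] dial [-45.3  20.9  74.6] tool [  5.8 -47.1 -63. ]
(345, 290) [0.524  0.2493 0.1228] dial [13.8 43.7 27.3] tool [ 46.3   2.1 -16.1]
(292, 190) [0.5645 0.1902 0.1315] dial [ -2.2 -23.9  46.6] tool [-23.    8.1 -35.3]
(335, 335) [0.5273 0.2649 0.1034] dial [16.7 50.3  3.3] tool [53.5  2.8  8. ]
(232, 296) [0.584  0.2603 0.1207] dial [51.3  1.9  3.3] tool [18.5 50.9  7.7]
```

```bash
python3 - <<'E'
from h import *
s=robot.read_state(); Rc=R.from_rotvec(s['orientation']).as_matrix(); T=s['tool_pos']
for fn in('side2',):
    C=cloud('side',np.load(f'pics/{fn}.npy')); L=((C-T)@Rc)*1000; H=(C-D)@n*1000
    for lo in range(-80,81,8):
        m=(L[...,1]>=lo)&(L[...,1]<lo+8)&(abs(L[...,0])<14)&(H>6)&(L[...,2]>-140)
        if m.sum(): print(lo,m.sum(),'z',np.percentile(L[...,2][m],[2,50,98]).round(1),'x',np.percentile(L[...,0][m],[2,98]).round(1))
E
```

```text
-64 104 z [-118.3  -89.9  -49.1] x [ 6.8 11.6]
-56 221 z [-121.3  -83.2  -41. ] x [ 6.9 12. ]
-48 608 z [-138.2  -88.   -39.9] x [-11.3  10.5]
-8 23 z [-36.1 -35.3 -13.5] x [-13.4  13. ]
0 94 z [-36.1 -34.4   4.6] x [-12.7  11.9]
8 236 z [-35.4 -21.2   1.9] x [-13.5  13.3]
40 6 z [-91.2 -67.1 -43.3] x [5.7 6.7]
48 215 z [-112.2  -76.5  -39.8] x [ 6.6 10.3]
56 347 z [-111.6  -69.9  -45.2] x [-7.9 10.2]
64 214 z [-107.9  -89.9  -63. ] x [-7.9  9.8]
80 114 z [-139.8 -131.6 -122.7] x [-13.7  13.7]
```

```bash
cat > tips.py <<'E'
import sys
from h import *
s=robot.read_state(); Rc=R.from_rotvec(s['orientation']).as_matrix(); T=s['tool_pos']
_,d=snap('side',sys.argv[1]); stat()
C=cloud('side',d); L=((C-T)@Rc)*1000; H=(C-D)@n*1000
for lo in range(-72,81,8):
    m=(L[...,1]>=lo)&(L[...,1]<lo+8)&(abs(L[...,0])<14)&(H>6)&(L[...,2]>-140)
    if m.sum(): print(lo,m.sum(),'z',np.percentile(L[...,2][m],[2,50,98]).round(1))
E
python3 -m pendant '[{"translation":[0,0,0],"twist":[0,0,0],"grip":0},{"translation":[0,0,0],"twist":[0,0,0],"grip":0},{"translation":[0,0,0],"twist":[0,0,0],"grip":0},{"translation":[0,0,0],"twist":[0,0,0],"grip":0},{"translation":[0,0,0],"twist":[0,0,0],"grip":0},{"translation":[0,0,0],"twist":[0,0,0],"grip":0},{"translation":[0,0,0],"twist":[0,0,0],"grip":0},{"translation":[0,0,0],"twist":[0,0,0],"grip":0},{"translation":[0,0,0],"twist":[0,0,0],"grip":0},{"translation":[0,0,0],"twist":[0,0,0],"grip":0}]' 40; python3 tips.py side3
```

```text
t: 5.25
tool_pos: [0.5556, 0.2184, 0.1017]
orientation: [1.362, 2.628, 0.776]
force: [-0.2, 0.2, -0.5]
opening: 0.0467
t 5.30 q [ 0.0061 -0.2131  2.0762  0.4888  1.0062 -0.8168] tcp in dial mm [-2.  -0.1 12.1] z err deg 0.28 handle ang(x) deg -71.6 toolF [ 0.4 -0.6 -0.8] toolT [ 0.22 -0.15 -0.01] open 0.0466
-48 1 z [-104. -104. -104.]
-40 161 z [-117.   -86.9  -45.2]
-32 339 z [-135.7  -94.1  -40.7]
-24 446 z [-136.6  -79.5  -38.8]
-8 29 z [-35.3 -34.5   4.6]
0 199 z [-35.4 -22.8   5. ]
8 131 z [-34.2 -20.2   4.3]
16 4 z [-88.1 -78.4 -49.1]
24 206 z [-111.   -74.2  -38.2]
32 352 z [-111.7  -68.9  -43.7]
40 239 z [-118.4  -92.9  -63.6]
48 90 z [-139.8 -132.3 -117.3]
80 163 z [-139.5 -130.8 -121.8]
```

The tips sit about 38 mm behind the reported TCP at every opening, so this is an offset and not a swing. Shutting the fingers lightly here will tell the two cases apart: they stop at 14 mm if they really reach the bar, and shut fully if they are above it.

```bash
python3 -m pendant '[{"translation":[0,0,0],"twist":[0,0,0],"grip":-0.3},{"translation":[0,0,0],"twist":[0,0,0],"grip":-0.5},{"translation":[0,0,0],"twist":[0,0,0],"grip":-0.65},{"translation":[0,0,0],"twist":[0,0,0],"grip":-0.8},{"translation":[0,0,0],"twist":[0,0,0],"grip":-0.9},{"translation":[0,0,0],"twist":[0,0,0],"grip":-0.9},{"translation":[0,0,0],"twist":[0,0,0],"grip":-0.9},{"translation":[0,0,0],"twist":[0,0,0],"grip":-0.9},{"translation":[0,0,0],"twist":[0,0,0],"grip":-0.9},{"translation":[0,0,0],"twist":[0,0,0],"grip":-0.9}]' 6; python3 tips.py side4
python3 -c "
import cv2
cv2.imwrite('pics/c4.png',cv2.resize(cv2.imread('pics/side4.png')[230:430,170:420],None,fx=2.5,fy=2.5))"
```

```text
t: 6.3
tool_pos: [0.5555, 0.2185, 0.1015]
orientation: [1.362, 2.629, 0.775]
force: [-0.5, -0.5, -0.6]
opening: 0.0047
t 6.35 q [ 0.0062 -0.2129  2.0762  0.4888  1.0063 -0.8167] tcp in dial mm [-2.1  0.  12. ] z err deg 0.29 handle ang(x) deg -71.6 toolF [0.1 0.7 0.3] toolT [ 0.17 -0.17 -0.08] open 0.0049
-24 39 z [-114.6  -99.   -67.4]
-16 202 z [-111.   -78.9  -43.5]
-8 369 z [-109.8  -73.6  -34.2]
0 249 z [-107.9  -34.3    4.5]
8 396 z [-110.7  -50.6   -2.2]
16 436 z [-114.1  -82.7  -46.9]
24 82 z [-139.2 -129.6 -116.7]
32 62 z [-139.8 -133.1 -117. ]
80 167 z [-139.5 -130.3 -121.5]
```

View pics/c4.png

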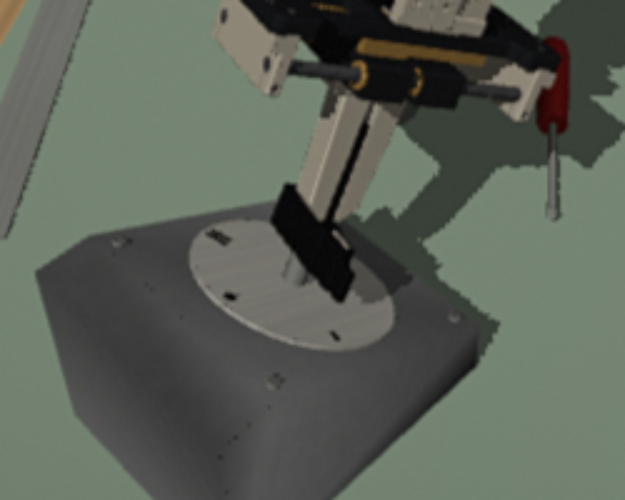

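Confirmed: the fingers shut to 4.7 mm just above the bar, so the real tips lie about 38 mm behind the reported TCP. I use the vision-based offset from here on, and compare the lateral centring of fingers and bar.

```bash
python3 - <<'E'
from h import *
s=robot.read_state(); Rc=R.from_rotvec(s['orientation']).as_matrix(); T=s['tool_pos']
for fn in('side3','side4','side2'):
    C=cloud('side',np.load(f'pics/{fn}.npy')); L=((C-T)@Rc)*1000; H=(C-D)@n*1000
    b=(L[...,2]>-37)&(L[...,2]<-33.5)&(abs(L[...,1])<25)&(L[...,0]>-34)&(L[...,0]<16)
    print(fn,'bar y',np.percentile(L[...,1][b],[2,50,98]),'x',L[...,0][b].min(),b.sum())
    for z0 in(-95,-75,-58):
        for sg in (1,-1):
            k=(abs(L[...,2]-z0)<8)&(abs(L[...,0]-2)<14)&(sg*(L[...,1]-3)>0)&(abs(L[...,1])<75)
            print(z0,sg,'y',np.percentile(L[...,1][k],[3,97]).round(1),'x',np.percentile(L[...,0][k],[3,97]).round(1))
E
```

```text
side3 bar y [-4.5024  1.8797  8.4166] x -27.78093461368527 115
-95 1 y [26.6 42.4] x [-6.5 10.4]
-95 -1 y [-38.1 -21.7] x [-7.7 10. ]
-75 1 y [26.1 41.2] x [-7.3 10.1]
-75 -1 y [-37.7 -21.4] x [-7.  10.3]
-58 1 y [26.4 40.5] x [-6.5 10.1]
-58 -1 y [-35.5 -21.6] x [-6.6 10.3]
side4 bar y [-4.3392  5.9637  8.9618] x -32.49060724642652 77
-95 1 y [ 5.8 21.5] x [-6.3 10.4]
-95 -1 y [-17.6  -1.3] x [ 0.6 10.3]
-75 1 y [ 5.3 20.4] x [-7.3 10.4]
-75 -1 y [-16.3  -0.9] x [ 2.5 10.5]
-58 1 y [ 5.3 19. ] x [-6.8 10.2]
-58 -1 y [-15.6  -0.4] x [ 2.7 10.4]
side2 bar y [-4.3308  2.9407  9.2475] x -32.6931617924604 143
-95 1 y [49.6 65.8] x [-7.2 10.3]
-95 -1 y [-60.6 -44.5] x [-8.1  9.9]
-75 1 y [48.6 64.4] x [-6.9 10.2]
-75 -1 y [-59.7 -44. ] x [-7.  10.2]
-58 1 y [49.1 63.4] x [-6.9  9.8]
-58 -1 y [-58.3 -44.3] x [-6.9 10.4]
```

```bash
python3 -m pendant '[{"translation":[0,0,-3],"twist":[0,0,0],"grip":0.2},{"translation":[0,0,0],"twist":[0,0,0],"grip":0.2},{"translation":[0,0,0],"twist":[0,0,0],"grip":0.2},{"translation":[0,0,0],"twist":[0,0,0],"grip":0.2},{"translation":[0,0,0],"twist":[0,0,0],"grip":0.2},{"translation":[0,0,0],"twist":[0,0,0],"grip":0.2},{"translation":[0,0,0],"twist":[0,0,0],"grip":0.2},{"translation":[0,0,0],"twist":[0,0,0],"grip":0.2},{"translation":[0,0,0],"twist":[0,0,0],"grip":0.2},{"translation":[0,0,0],"twist":[0,0,0],"grip":0.2}]' 40; python3 -c "
from h import *
stat()"
```

```text
t: 7.35
tool_pos: [0.5546, 0.2172, 0.1044]
orientation: [1.362, 2.629, 0.775]
force: [0.2, 0.2, 0.5]
opening: 0.0559
t 7.35 q [ 0.0032 -0.22    2.0767  0.4875  1.0135 -0.8161] tcp in dial mm [-2.1  0.1 15.2] z err deg 0.29 handle ang(x) deg -71.6 toolF [ 0.1  0.5 -0.3] toolT [ 0.18 -0.13 -0.13] open 0.0559
```

```bash
python3 -m pendant '[{"translation":[-1,0,5],"twist":[0,0,0],"grip":0.2},{"translation":[0,0,5],"twist":[0,0,0],"grip":0.2},{"translation":[0,0,5],"twist":[0,0,0],"grip":0.2},{"translation":[0,0,5],"twist":[0,0,0],"grip":0.2},{"translation":[0,0,5],"twist":[0,0,0],"grip":0.2},{"translation":[0,0,4],"twist":[0,0,0],"grip":0.2},{"translation":[0,0,4],"twist":[0,0,0],"grip":0.2},{"translation":[0,0,1],"twist":[0,0,0],"grip":0.2},{"translation":[0,0,0],"twist":[0,0,0],"grip":0.2},{"translation":[0,0,0],"twist":[0,0,0],"grip":0.2}]'; python3 tips.py side5
python3 -c "
import cv2
cv2.imwrite('pics/c5.png',cv2.resize(cv2.imread('pics/side5.png')[230:430,170:420],None,fx=2.5,fy=2.5))"
```

```text
t: 8.35
tool_pos: [0.5656, 0.2313, 0.0709]
orientation: [1.363, 2.63, 0.775]
force: [0.7, 0.2, 0.6]
opening: 0.0558
t 8.40 q [ 0.0348 -0.1332  2.0668  0.5041  0.933  -0.8278] tcp in dial mm [ -3.2  -0.4 -22.6] z err deg 0.34 handle ang(x) deg -71.6 toolF [ 0.  -0.   0.3] toolT [ 0.11 -0.17 -0.04] open 0.0557
-48 71 z [-114.8  -91.6  -51.5]
-40 204 z [-117.8  -79.2  -41.6]
-32 551 z [-136.   -88.4  -43.2]
-8 25 z [-70.2 -69.  -49.2]
0 92 z [-70.  -68.5 -29.4]
8 231 z [-69.1 -54.4 -32.5]
24 59 z [-108.4  -73.   -38.3]
32 235 z [-109.   -75.8  -40.2]
40 440 z [-112.   -81.3  -47.2]
48 18 z [-132.  -118.5 -109.5]
56 47 z [-139.5 -132.8 -116.5]
80 155 z [-139.5 -130.4 -121.7]
```

View pics/c5.png

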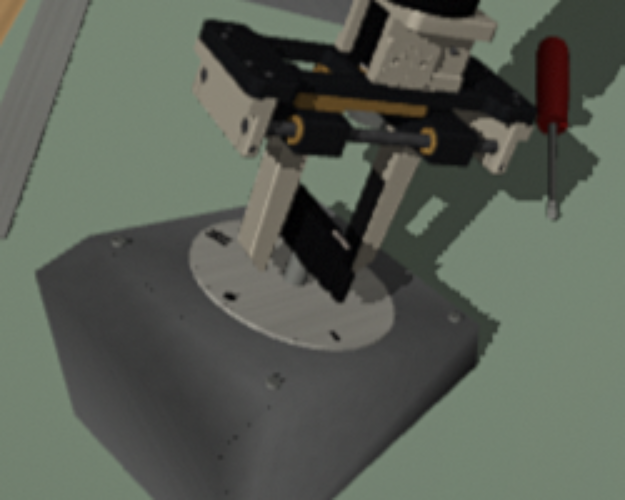

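The fingers now straddle the bar, with their tips about 16 mm off the dial. I close.

```bash
python3 -m pendant '[{"translation":[0,0,0],"twist":[0,0,0],"grip":-1},{"translation":[0,0,0],"twist":[0,0,0],"grip":-1},{"translation":[0,0,0],"twist":[0,0,0],"grip":-1},{"translation":[0,0,0],"twist":[0,0,0],"grip":-1},{"translation":[0,0,0],"twist":[0,0,0],"grip":-1},{"translation":[0,0,0],"twist":[0,0,0],"grip":-1},{"translation":[0,0,0],"twist":[0,0,0],"grip":-1},{"translation":[0,0,0],"twist":[0,0,0],"grip":-1},{"translation":[0,0,0],"twist":[0,0,0],"grip":-1},{"translation":[0,0,0],"twist":[0,0,0],"grip":-1}]' 30; python3 -c "
from h import *
stat()"
```

```text
t: 9.4
tool_pos: [0.5668, 0.2314, 0.0725]
orientation: [1.362, 2.627, 0.777]
force: [1.0, -0.2, -0.5]
opening: 0.0138
t 9.40 q [ 0.0346 -0.1345  2.0659  0.5046  0.9325 -0.8278] tcp in dial mm [ -1.8  -1.3 -21.7] z err deg 0.24 handle ang(x) deg -71.6 toolF [-0.8  0.4  0.7] toolT [ 0.08 -0.18 -0.05] open 0.0138
```

```bash
python3 -m pendant '[{"translation":[0,0,0],"twist":[0,0,0.06],"grip":-1},{"translation":[0,0,0],"twist":[0,0,0.06],"grip":-1},{"translation":[0,0,0],"twist":[0,0,0.06],"grip":-1},{"translation":[0,0,0],"twist":[0,0,0.06],"grip":-1},{"translation":[0,0,0],"twist":[0,0,0.06],"grip":-1},{"translation":[0,0,0],"twist":[0,0,0.06],"grip":-1},{"translation":[0,0,0],"twist":[0,0,0.06],"grip":-1},{"translation":[0,0,0],"twist":[0,0,0.06],"grip":-1},{"translation":[0,0,0],"twist":[0,0,0.06],"grip":-1},{"translation":[0,0,0],"twist":[0,0,0.06],"grip":-1}]' 30; python3 -c "
from h import *
stat()"
```

```text
t: 10.4
tool_pos: [0.5662, 0.2312, 0.0722]
orientation: [-2.102, -2.09, -0.777]
force: [1.0, 0.4, -0.5]
opening: 0.0136
t 10.40 q [ 0.0349 -0.1345  2.0658  0.5033  0.9337 -0.2066] tcp in dial mm [ -2.4  -0.9 -21.8] z err deg 0.31 handle ang(x) deg -36.1 toolF [0.1 0.8 0.9] toolT [ 0.1  -0.18 -0.17] open 0.0136
```

```bash
python3 -m pendant '[{"translation":[0,0,0],"twist":[0,0,0.07],"grip":-1},{"translation":[0,0,0],"twist":[0,0,0.07],"grip":-1},{"translation":[0,0,0],"twist":[0,0,0.07],"grip":-1},{"translation":[0,0,0],"twist":[0,0,0.07],"grip":-1},{"translation":[0,0,0],"twist":[0,0,0.07],"grip":-1},{"translation":[0,0,0],"twist":[0,0,0.07],"grip":-1},{"translation":[0,0,0],"twist":[0,0,0.06],"grip":-1},{"translation":[0,0,0],"twist":[0,0,0.06],"grip":-1},{"translation":[0,0,0],"twist":[0,0,0.05],"grip":-1},{"translation":[0,0,0],"twist":[0,0,0],"grip":-1}]' 30; python3 -c "
from h import *
stat(); snap('side','side6')
cv2.imwrite('pics/c6.png',cv2.resize(cv2.imread('pics/side6.png')[230:430,170:420],None,fx=2.5,fy=2.5))"
```

```text
t: 11.4
tool_pos: [0.5657, 0.2315, 0.0721]
orientation: [-2.522, -1.293, -0.672]
force: [1.5, -0.4, 0.1]
opening: 0.0139
t 11.40 q [ 0.0348 -0.1348  2.0662  0.5039  0.9346  0.411 ] tcp in dial mm [ -2.5  -0.4 -21.7] z err deg 0.31 handle ang(x) deg -0.7 toolF [0.5 1.4 0.2] toolT [-0.05 -0.16  0.01] open 0.0139
```

View pics/c6.png

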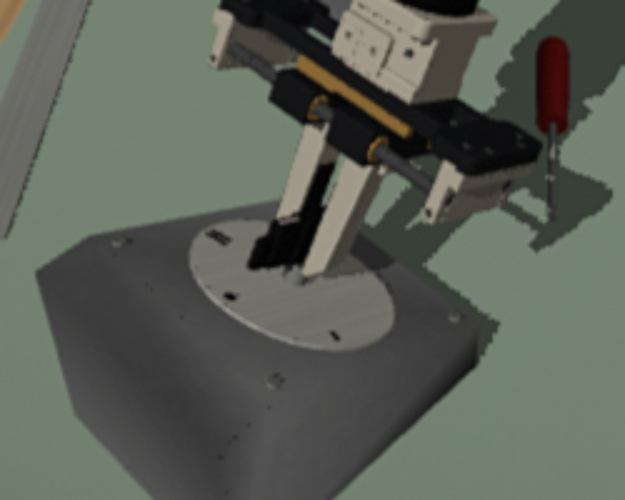

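The pointer tip (250,265) lies over the off dot (232,296) and the turning torque is about 0, so the handle is in off. I let it rest for 3 s.

```bash
python3 -m pendant '[{"translation":[0,0,0],"twist":[0,0,0.01],"grip":-1},{"translation":[0,0,0],"twist":[0,0,0],"grip":-1},{"translation":[0,0,0],"twist":[0,0,0],"grip":-1},{"translation":[0,0,0],"twist":[0,0,0],"grip":-1},{"translation":[0,0,0],"twist":[0,0,0],"grip":-1},{"translation":[0,0,0],"twist":[0,0,0],"grip":-1},{"translation":[0,0,0],"twist":[0,0,0],"grip":-1},{"translation":[0,0,0],"twist":[0,0,0],"grip":-1},{"translation":[0,0,0],"twist":[0,0,0],"grip":-1},{"translation":[0,0,0],"twist":[0,0,0],"grip":-1}]' 40
python3 -m pendant '[{"translation":[0,0,0],"twist":[0,0,0],"grip":-1},{"translation":[0,0,0],"twist":[0,0,0],"grip":-1},{"translation":[0,0,0],"twist":[0,0,0],"grip":-1},{"translation":[0,0,0],"twist":[0,0,0],"grip":-1},{"translation":[0,0,0],"twist":[0,0,0],"grip":-1},{"translation":[0,0,0],"twist":[0,0,0],"grip":-1},{"translation":[0,0,0],"twist":[0,0,0],"grip":-1},{"translation":[0,0,0],"twist":[0,0,0],"grip":-1},{"translation":[0,0,0],"twist":[0,0,0],"grip":-1},{"translation":[0,0,0],"twist":[0,0,0],"grip":-1}]'
python3 -m pendant '[{"translation":[0,0,0],"twist":[0,0,0],"grip":-1},{"translation":[0,0,0],"twist":[0,0,0],"grip":-1},{"translation":[0,0,0],"twist":[0,0,0],"grip":-1},{"translation":[0,0,0],"twist":[0,0,0],"grip":-1},{"translation":[0,0,0],"twist":[0,0,0],"grip":-1},{"translation":[0,0,0],"twist":[0,0,0],"grip":-1},{"translation":[0,0,0],"twist":[0,0,0],"grip":-1},{"translation":[0,0,0],"twist":[0,0,0],"grip":-1},{"translation":[0,0,0],"twist":[0,0,0],"grip":-1},{"translation":[0,0,0],"twist":[0,0,0],"grip":-1}]'
python3 -c "
from h import *
stat()"
```

```text
t: 12.45
tool_pos: [0.5658, 0.2315, 0.0722]
orientation: [-2.524, -1.286, -0.671]
force: [0.3, 1.4, -0.9]
opening: 0.0139
t: 13.45
tool_pos: [0.5657, 0.2315, 0.0721]
orientation: [-2.524, -1.286, -0.671]
force: [0.9, 0.3, -0.3]
opening: 0.0136
t: 14.45
tool_pos: [0.5657, 0.2315, 0.0722]
orientation: [-2.524, -1.286, -0.671]
force: [0.7, 1.0, -0.5]
opening: 0.014
t 14.45 q [ 0.0348 -0.1348  2.0662  0.504   0.9346  0.4161] tcp in dial mm [ -2.5  -0.4 -21.7] z err deg 0.31 handle ang(x) deg -0.4 toolF [ 0.8 -0.   1.1] toolT [ 0.02 -0.13  0.04] open 0.0140
```

```bash
python3 -m pendant '[{"translation":[0,0,1],"twist":[0,0,0],"grip":-1},{"translation":[0,0,1],"twist":[0,0,0],"grip":-1},{"translation":[0,0,1],"twist":[0,0,0],"grip":-1},{"translation":[0,0,1],"twist":[0,0,0],"grip":-1},{"translation":[0,0,1],"twist":[0,0,0],"grip":-1},{"translation":[0,0,1],"twist":[0,0,0],"grip":-1},{"translation":[0,0,1],"twist":[0,0,0],"grip":-1},{"translation":[0,0,1],"twist":[0,0,0],"grip":-1},{"translation":[0,0,1],"twist":[0,0,0],"grip":-1},{"translation":[0,0,1],"twist":[0,0,0],"grip":-1}]' 40
python3 -c "
from h import *
stat()"
```

```text
t: 15.45
tool_pos: [0.5682, 0.2348, 0.0651]
orientation: [-2.523, -1.289, -0.669]
force: [-8.4, -5.6, 9.5]
opening: 0.0138
t 15.45 q [ 0.0422 -0.1138  2.0607  0.5066  0.9195  0.4126] tcp in dial mm [ -2.4  -0.5 -29.9] z err deg 0.41 handle ang(x) deg -0.5 toolF [ -3.5  -3.4 -13. ] toolT [ 0.51 -0.78  0.07] open 0.0138
```

```bash
python3 -m pendant '[{"translation":[0,0,1.5],"twist":[0,0,0],"grip":-1},{"translation":[0,0,1.5],"twist":[0,0,0],"grip":-1},{"translation":[0,0,1.5],"twist":[0,0,0],"grip":-1},{"translation":[0,0,1.5],"twist":[0,0,0],"grip":-1},{"translation":[0,0,1.5],"twist":[0,0,0],"grip":-1},{"translation":[0,0,1.5],"twist":[0,0,0],"grip":-1},{"translation":[0,0,1.5],"twist":[0,0,0],"grip":-1},{"translation":[0,0,1.5],"twist":[0,0,0],"grip":-1},{"translation":[0,0,1.5],"twist":[0,0,0],"grip":-1},{"translation":[0,0,1.5],"twist":[0,0,0],"grip":-1}]' 50
python3 -c "
from h import *
stat()"
```

```text
t: 16.45
tool_pos: [0.5682, 0.2348, 0.0649]
orientation: [-2.517, -1.31, -0.654]
force: [-23.2, -16.7, 24.7]
opening: 0.0138
t 16.45 q [ 0.0441 -0.1028  2.0471  0.4978  0.9317  0.4079] tcp in dial mm [ -2.5  -0.5 -30.1] z err deg 1.09 handle ang(x) deg -1.2 toolF [-11.6  -9.3 -34.8] toolT [ 1.61 -1.98  0.11] open 0.0138
```

The force rises to 35 N with no further travel, so the handle is bottomed. I turn it while keeping it pressed.

```bash
python3 -m pendant '[{"translation":[0,0,0.8],"twist":[0,0,0.03],"grip":-1},{"translation":[0,0,0.8],"twist":[0,0,0.03],"grip":-1},{"translation":[0,0,0.8],"twist":[0,0,0.03],"grip":-1},{"translation":[0,0,0.8],"twist":[0,0,0.03],"grip":-1},{"translation":[0,0,0.8],"twist":[0,0,0.03],"grip":-1},{"translation":[0,0,0.8],"twist":[0,0,0.03],"grip":-1},{"translation":[0,0,0.8],"twist":[0,0,0.03],"grip":-1},{"translation":[0,0,0.8],"twist":[0,0,0.03],"grip":-1},{"translation":[0,0,0.8],"twist":[0,0,0.03],"grip":-1},{"translation":[0,0,0.8],"twist":[0,0,0.03],"grip":-1}]' 50
python3 -c "
from h import *
stat()"
```

```text
t: 17.45
tool_pos: [0.5676, 0.2348, 0.0649]
orientation: [-2.638, -0.904, -0.575]
force: [-13.8, -8.7, 14.4]
opening: 0.0135
t 17.45 q [ 0.0456 -0.0983  2.0405  0.4921  0.9392  0.714 ] tcp in dial mm [ -2.8   0.1 -29.9] z err deg 1.51 handle ang(x) deg 16.0 toolF [ -7.8  -4.2 -19.9] toolT [ 0.66 -1.31 -0.25] open 0.0135
```

```bash
python3 -c "
from h import *
s=robot.read_state(); Rc=R.from_rotvec(s['orientation']).as_matrix(); print(Rc.T@np.cross(Rc[:,2],-n))"
python3 -m pendant '[{"translation":[0,0,0.8],"twist":[0,0,0.06],"grip":-1},{"translation":[0,0,0.8],"twist":[0,0,0.06],"grip":-1},{"translation":[0,0,0.8],"twist":[0,0,0.06],"grip":-1},{"translation":[0,0,0.8],"twist":[0,0,0.06],"grip":-1},{"translation":[0,0,0.8],"twist":[0,0,0.06],"grip":-1},{"translation":[0,0,0.8],"twist":[0,0,0.06],"grip":-1},{"translation":[0,0,0.5],"twist":[0,0,0.06],"grip":-1},{"translation":[0,0,0],"twist":[0,0,0.06],"grip":-1},{"translation":[0,0,-1],"twist":[0,0,0.06],"grip":-1},{"translation":[0,0,-1],"twist":[0,0,0.06],"grip":-1}]' 50
python3 -c "
from h import *
stat()
s=robot.read_state(); Rc=R.from_rotvec(s['orientation']).as_matrix(); print(Rc.T@np.cross(Rc[:,2],-n))"
```

```text
[-0.0064  0.0255 -0.    ]
t: 18.45
tool_pos: [0.5663, 0.234, 0.0675]
orientation: [-2.709, -0.059, -0.401]
force: [-5.5, -2.4, 5.7]
opening: 0.0136
t 18.45 q [ 0.0445 -0.1015  2.0366  0.4873  0.9507  1.3359] tcp in dial mm [ -2.7   0.6 -27. ] z err deg 1.80 handle ang(x) deg 51.4 toolF [-3.6 -0.5 -7.5] toolT [-0.07 -0.37  0.08] open 0.0136
[ 0.0105  0.0297 -0.    ]
```

```bash
python3 -m pendant '[{"translation":[0,0,-1],"twist":[0.001,0.003,0.045],"grip":-1},{"translation":[0,0,-1],"twist":[0.001,0.003,0.045],"grip":-1},{"translation":[0,0,-1],"twist":[0.001,0.003,0.045],"grip":-1},{"translation":[0,0,-1],"twist":[0.001,0.003,0.045],"grip":-1},{"translation":[0,0,-1],"twist":[0.001,0.003,0.045],"grip":-1},{"translation":[0,0,-0.3],"twist":[0.001,0.003,0.045],"grip":-1},{"translation":[0,0,0],"twist":[0.001,0.003,0.045],"grip":-1},{"translation":[0,0,0],"twist":[0.001,0.003,0.03],"grip":-1},{"translation":[0,0,0],"twist":[0.001,0.003,0.01],"grip":-1},{"translation":[0,0,0],"twist":[0,0,0],"grip":-1}]' 40
python3 -c "
from h import *
stat(); snap('side','side7')
cv2.imwrite('pics/c7.png',cv2.resize(cv2.imread('pics/side7.png')[230:430,170:420],None,fx=2.5,fy=2.5))"
```

```text
t: 19.45
tool_pos: [0.5655, 0.2323, 0.0722]
orientation: [-2.625, 0.443, -0.326]
force: [-2.3, -1.4, 3.2]
opening: 0.0135
t 19.45 q [ 0.0393 -0.1403  2.0714  0.5011  0.9275  1.6971] tcp in dial mm [ -1.9   0.2 -21.9] z err deg 0.38 handle ang(x) deg 72.7 toolF [-1.1  0.3 -4. ] toolT [-0.31 -0.48 -0.1 ] open 0.0135
```

View pics/c7.png

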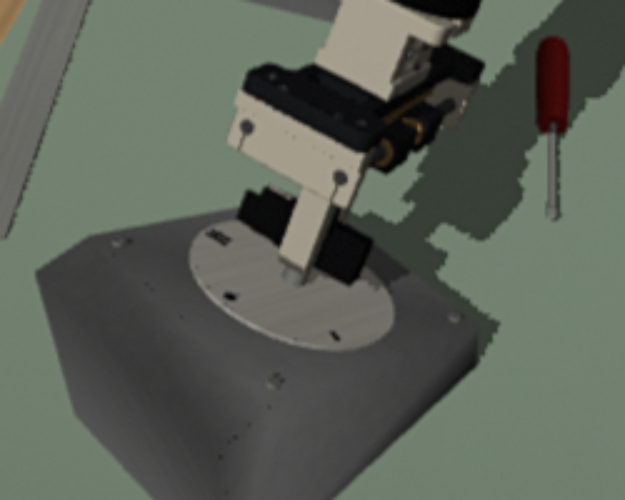

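The pointer tip (243,205) points at the double mark (218,237) and the tool reads 72.7°. I let go and back out.

```bash
python3 -m pendant '[{"translation":[0,0,-0.5],"twist":[0,0,0],"grip":0.3},{"translation":[0,0,0],"twist":[0,0,0],"grip":0.3},{"translation":[0,0,0],"twist":[0,0,0],"grip":0.3},{"translation":[0,0,0],"twist":[0,0,0],"grip":0.3},{"translation":[0,0,0],"twist":[0,0,0],"grip":0.3},{"translation":[0,0,0],"twist":[0,0,0],"grip":0.3},{"translation":[0,0,0],"twist":[0,0,0],"grip":0.3},{"translation":[0,0,0],"twist":[0,0,0],"grip":0.3},{"translation":[0,0,0],"twist":[0,0,0],"grip":0.3},{"translation":[0,0,0],"twist":[0,0,0],"grip":0.3}]'
python3 -m pendant '[{"translation":[0,0,-5],"twist":[0,0,0],"grip":0.3},{"translation":[0,0,-10],"twist":[0,0,0],"grip":0.3},{"translation":[0,0,-15],"twist":[0,0,0],"grip":0.3},{"translation":[0,0,-15],"twist":[0,0,0],"grip":0.3},{"translation":[0,0,-15],"twist":[0,0,0],"grip":0.3},{"translation":[0,0,-15],"twist":[0,0,0],"grip":0.3},{"translation":[0,0,-15],"twist":[0,0,0],"grip":0.3},{"translation":[0,0,-15],"twist":[0,0,0],"grip":0.3},{"translation":[0,0,-10],"twist":[0,0,0],"grip":0.3},{"translation":[0,0,0],"twist":[0,0,0],"grip":0.3}]'
python3 - <<'E'
from h import *
stat(); _,d=snap('side','side8'); snap('top','top8')
C=cloud('side',d); e=C-D; x,y,z=e@X,e@Y,e@n
t=(z>.041)&(z<.05)&(np.hypot(x,y)<.06)
q=np.stack([x[t],y[t]],1).astype(np.float32); ev=np.linalg.svd(q-q.mean(0))[2][0]; pr=(q-q.mean(0))@ev
print('bar axis deg',np.degrees(np.arctan2(ev[1],ev[0])),'top height',np.median(z[t]),t.sum(), 'ends', q.mean(0)+ev*pr.min(), q.mean(0)+ev*pr.max())
cv2.imwrite('pics/c8.png',np.hstack([cv2.resize(cv2.imread('pics/side8.png')[130:430,170:420],None,fx=1.6,fy=1.6),cv2.resize(cv2.imread('pics/top8.png'),(400,480))]))
E
```

```text
t: 20.5
tool_pos: [0.5651, 0.2321, 0.0717]
orientation: [-2.626, 0.442, -0.325]
force: [0.1, 0.2, -0.3]
opening: 0.0606
t: 21.5
tool_pos: [0.5286, 0.1825, 0.1816]
orientation: [-2.626, 0.441, -0.331]
force: [-0.0, -0.3, 0.2]
opening: 0.0605
t 21.50 q [-0.0786 -0.3973  2.0714  0.463   1.2051  1.7143] tcp in dial mm [ -0.9   0.4 103.8] z err deg 0.54 handle ang(x) deg 72.5 toolF [ 0.1  0.2 -0.4] toolT [-0.2  -0.09  0.02] open 0.0605
bar axis deg 107.88603 top height 0.04583840063722591 347 ends [ 0.0135 -0.0335] [-0.0079  0.033 ]
```

View pics/c8.png

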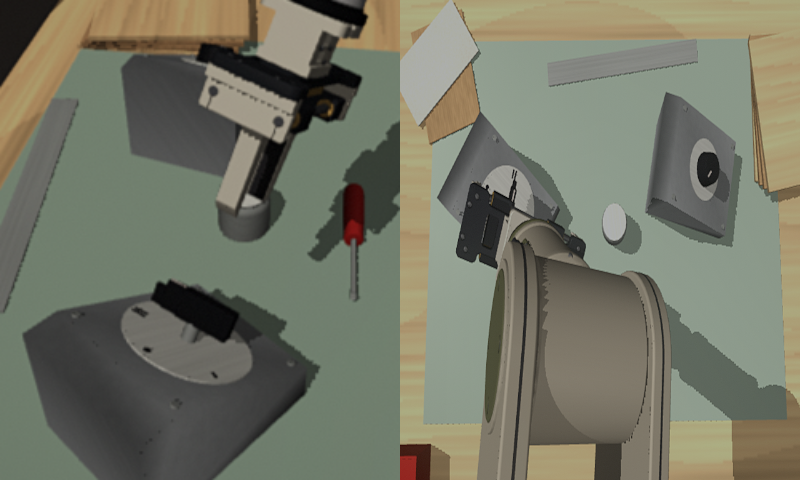

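The handle stands at forward (axis -72.1°, i.e. about +1.25 rad) with its top at 45.8 mm, so it is fully out. The gripper is clear, and the tin, screwdriver and knob look undisturbed.

```bash
python3 -c "
from h import *
robot.close_job()"
```

```text
the job is handed in; nothing more can be done
```

The reversing switch is now in forward, and I handed the job in at about 21.6 s of the 58 s allowed; no verdict was reported.

- **Turning to off:** I gripped the bar handle and turned it from reverse to off. It rested there for about 3 s, from t = 11.4 to 14.45 s.
- **Freeing the latch:** I pressed the handle in about 8.2 mm. It bottomed there: the force rose to 35 N with no further travel.
- **Turning to forward:** I kept it pressed past the latch and turned it on to forward. The turning torque read 0.25 Nm or less at the end of every move. I then let go and backed off.

**Last checks:**
- The camera puts the bar at about +72°, which is the forward detent (+1.25 rad). Its top is 45.8 mm off the face, so the handle is fully out.
- The gripper is clear, with the measured force near zero. In the pictures the tin, screwdriver and knob look undisturbed; I did not measure their positions.

**One disagreement:** the reported TCP lay about 38 mm beyond the fingertips the camera saw. I confirmed this by shutting the fingers just above the bar, where they closed to under 5 mm instead of stopping at its 14 mm width. I used the camera-based depth for the grasp.

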